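Clamp a rack of blood tubes on the shaker

ROBOT

A 6-joint arm with a two-finger parallel gripper is mounted at the origin on a cart in front of the work surface, level with it; the furniture and walls round the work are solid. World frame = base frame: x ahead of the robot, y to its left, z up, the work surface at z = 0. Lengths are in m, angles in rad, forces in N, time in s.
With the tool pointing down it reaches from about 0.35 to 0.85 m from the base axis. Payload 8.1 kg.
Tool frame: the origin (TCP) lies between the finger pads; the fingertips stand 17 mm ahead of it and the grasp point (between the pads) lies 2 mm behind it; z points along the fingers, y is the line along which they close (so a half turn about z gives the same grasp; the last joint's range is limited). The gripper opens to 93 mm and grips with 3 to 60 N. Pads are 15 mm wide; open, the fingers measure 128 mm over their backs; the gripper's body (75 mm by 188 mm) begins 65 mm behind the grasp point.
Start: joints at [-1.357, 0.13, 1.488, -0, 1.523, -0.085], TCP at [0.177, -0.573, 0.199] pointing down, gripper open.
Joint ranges: [-2.96, 2.96], [-0.89, 2.26], [0.02, 2.5], [-1.34, 4.48], [0, 2.73], [-2.66, 2.66]. Speed limits (rad/s): [2.39, 2.39, 2.79, 3.14, 3.14, 3.14].

INTERFACE

Orientations are given as a unit quaternion [w, x, y, z].
In Python, from workcell import r, monitor, snapshot, camera_params, look_for, silhouettes, place_of gives the robot as it stands. The module is installed in compiled form; this text tells all that it offers. Calls block until the motion is done:
- r.move_pose(position, orientation): joint-space move of the TCP to a pose.
- r.move_straight(position, speed=0.15, rotation=None, force_limit=None): straight line of the TCP; rotation=None keeps the orientation; speed is the mean speed in m/s. With force_limit (N) it stops when the force on the tool has changed by that much, and returns True; else False.
- r.set_joints(angles): joint-space move.
- r.open_jaws() and r.close(grip_force=None): open the fingers fully, or close them until they stop; grip_force is the grip in N (None keeps the last).
- r.pause(seconds).
- r.inverse_kinematics(position, orientation): joint angles nearest the present ones, or None.
- monitor.get_state(): the state.
- snapshot(name): name is "side" or "top" or "wrist"; returns the picture (420x560x3 uint8, red, green, blue); there is no depth.
- camera_params(name): a dict with "fx", "fy", "cx", "cy" (pixels), "eye" and "rotation" of the camera in the world. Camera axes: x right, y up, looking along -z (the intrinsics and any distortion apply to the point x, -y, -z); pixel columns grow to the right and rows downward; lengths in m; the calibration is good to about 2 mm. A picture is of the moment at which its call begins: read the wrist's pose just before it. camera_params takes no time and is no camera call; for the wrist camera it gives the pose at the moment of the call.
A pose or a line that the arm cannot do raises r.IKError and nothing moves.
- r.hand_in(): hands the job in; it is judged then, once.
Trained networks look in the newest picture that a camera, given by its name, has taken for a name from the list of things; names that differ only in an ending like _2 or _b are one class to them, and where a whole thing is asked for, a point or a joint stands for the part that bears it (a point fixed in the world has none). Each returns a list of dicts, best first, with "p" (0 to 1); they miss things now and then, are a little off and sometimes report something else, mostly with a low value. They report only what shows in the picture. A call takes as long as a camera call.
- look_for(camera, name): "box" ([centre column, centre row, width, height] in pixels, round what is visible of it).
- silhouettes(camera, name): "mask" (420x560 bool, what is visible of it) and "box" ([centre column, centre row, width, height] in pixels, round what is visible of it).
- place_of(camera, name): "uv" ([column, row] in pixels: a listed point, or the origin of a listed thing).
The state is a dict: "clock": time; "joint_positions": joint angles; "qd": joint speeds; "effort": joint torques, N m; "tcp_pos": TCP position; "ee_rot": TCP orientation; "force": force on the tool from outside, world axes, zero at the start; "torque": the same for the moment, N m; "opening": finger opening in m; "gripper_force": force on a finger pad.
Only numpy, scipy, OpenCV 4.12 (cv2) and the standard library are available. Lean on these libraries where they do the work, as an engineer would, in place of code of your own. Each camera call takes 0.05 s, during which the arm holds its last target. There are 200 camera calls.

TASK

Clamp the white rack of blood tubes that stands to the left of the analyser on the bench shaker to the right of it. First pull the black knob of the shaker's sprung clamp arm back, away from the end stop, until the catch holds the arm open, and let go of it; then set the rack down upright on the deck between the two rails, between the open arm and the end stop, and let go; last, push the red trigger lever so that the arm springs shut and holds the rack against the end stop. Do not tip the rack over, and leave the dropper bottle, petri dish, timer and carton where they stand.

Things in the scene. Friction and masses are not known exactly. Their poses are not given: they have to be found in the camera images.
- mixer: White bench shaker, 320 x 210 mm, fixed to the bench; its aluminium deck is 55 mm above the bench. On the deck: a channel of two steel rails with an end stop, and a blue sprung clamp arm that closes across the channel's open end. Origin on the bench under the channel's middle line; x axis along the channel to the end stop.
- nest (a point): Point on the deck where the centre of the rack's underside stands once clamped; x along the channel to the end stop, z up. The rails (9 mm high, from x = -56 to +64 mm) leave the 58 mm wide rack 6.5 mm on each side. With the arm cocked, the rack's centre can stand at x = -36 to 0 mm (aim: -17) without touching arm or stop; the arm then pushes it home. An arm at home blocks the channel.
- end_stop (a point): Middle of the rubber face of the end stop (54 mm wide, its bracket 42 mm high), 21 mm above the deck; the clamped rack's far end bears on it. 84 mm ahead of point nest.
- clamp_pivot (a point): Point on the upright hinge axis of the clamp arm, at the height of the middle of the knob (50 mm above the deck). Fixed to the shaker.
- clamp_knob (a point): Centre of the upright black knob (round, 20 mm in diameter, 34 mm tall, from 32 to 66 mm above the deck) near the end of the blue clamp arm, 120 mm from the hinge axis. The arm itself lies below the knob, its top 24 mm above the deck.
- clamp_arm (a joint): Angle of the sprung arm (rad). 0: home, across the empty channel; grows as the knob is pulled back from the end stop, clockwise from above. The catch snaps in at 0.97: pull to about 1.04 (hard stop 1.10), then let go and it stays near 0.97. About 0.35 when it presses on a rack against the stop. At the knob the spring pulls 2 N (home) to 8 N (cocked), the damper 1 N at 0.1 m/s.
- trigger_pad (a point): Centre of the upright red paddle of the trigger lever (28 mm wide, 6 mm thick, 14 to 52 mm above the deck; this point 40 mm above it), over the deck's right edge near the front. Its y axis (level) is the way to push, square to the paddle; the pushing side is free. It turns about an upright axis 45 mm away along its -x.
- trigger (a joint): Angle of the trigger lever and its catch (rad). 0 at rest, where a light spring returns it; grows as the paddle is pushed, at most 0.40. It moves aside by itself for a moment as the arm is cocked. The cocked arm is let go at about 0.12 to 0.18 (paddle moved 6 to 8 mm) with a push of about 3.5 N.
- rack_mid (a point): Centre of the white tube rack (58 x 168 x 62 mm, 0.22 kg), 31 mm above its underside; x across its 58 mm width, y along its length, z up. Eight capped tubes, fixed in it, reach 82 mm above its underside. Grip it across the 58 mm width at mid-length, 35 to 55 mm above its underside. Its ends are alike: either may face the stop.
- rack: The same tube rack; origin at the centre of its underside.
- dropper: Brown dropper bottle with black cap, 28 mm in diameter, 68 mm tall; origin at its underside. Bystander.
- petri: Petri dish, 62 mm in diameter, 13 mm tall; origin at its underside. Bystander.
- timer: Flat white bench timer, 60 x 70 x 16 mm; origin at its underside. Bystander.
- kit_box: Pale reagent carton, 60 x 110 x 60 mm; origin at its underside. Bystander.
- analyser: Large white analyser, fixed, an obstacle in the middle of the bench between rack and shaker. Origin on the bench; from there it reaches 166 mm towards the robot, 202 mm to either side and 340 mm to the back. Its front part is 270 mm high; its lid stands open at the back, up to 605 mm. Go round in front of it or lift well over it.

How it is judged:
On the way, in this order (a step that is already met when the one before it is completed fails the run):
1. the clamp arm is cocked: its catch holds it open and the fingers have let go of it (value of joint clamp_arm above 0.92 rad and value of joint trigger below 0.07 rad and contact force between the fingers and mixer below 0.2 N), for 0.3 s.
2. the rack stands upright between the rails, let go, with the arm still cocked (value of joint clamp_arm above 0.92 rad and x of rack_mid in the frame of nest between -0.042 and 0.004 m and y of rack_mid in the frame of nest between -0.009 and 0.009 m and z of rack_mid in the frame of nest below 0.035 m and angle between rack_mid's own z axis and vertical below 0.05 rad and contact force between the fingers and rack below 0.2 N), for 0.3 s.
At the end, for the whole second after the job is handed in: The rack stands upright (within 0.05 rad) on the deck between the rails, within 4 mm of the end stop along the channel and 9 mm of its middle line, lined up with it within 0.12 rad, at rest; the clamp arm has sprung shut on its end (arm angle 0.29 to 0.42) and the trigger is back at rest (value of joint clamp_arm between 0.29 and 0.42 rad and value of joint trigger below 0.07 rad and x of rack_mid in the frame of nest between -0.004 and 0.004 m and y of rack_mid in the frame of nest between -0.009 and 0.009 m and z of rack_mid in the frame of nest below 0.035 m and angle between rack_mid's own z axis and vertical below 0.05 rad and angle between the y axis of rack_mid and the x axis of nest, either way round below 0.12 rad and linear speed of rack below 0.02 m/s); the robot touches nothing.
It fails at once if the rack is tipped by more than 0.5 rad (angle between rack_mid's own z axis and vertical above 0.5 rad).
It fails at once if a bystander is moved by more than 30 mm (distance of any of dropper, petri, timer, kit_box from where it was at the start of the episode above 0.03 m).
It also fails if it takes over 72 s, if anything falls off the work surface, if the arm or the gripper's body presses on something with over 40 N, if the wrist force passes 120 N, or if a joint passes its speed limit or range.

## Working session

There is one attempt and no reset: what is moved stays moved. The work goes in short steps, each a Python script; the robot and the scene stay as the last script left them, time stands still between calls to the robot, and variables do not carry over. Pictures are saved under pics/ and viewed, at most 13 in all, crops included, and the job is handed in when it is done.

```bash
mkdir -p pics; cat > h.py <<'E'
import numpy as np, cv2
from workcell import r, monitor, snapshot, camera_params, look_for, silhouettes, place_of
def ray(c,uv):
    d=np.array([(uv[0]-c['cx'])/c['fx'],-(uv[1]-c['cy'])/c['fy'],-1.])
    R=np.array(c['rotation'])
    return np.array(c['eye']),R@(d/np.linalg.norm(d))
def atz(c,uv,z):
    e,d=ray(c,uv); return e+d*(z-e[2])/d[2]
def tri(rs):
    A=np.zeros((3,3));b=np.zeros(3)
    for e,d in rs:
        P=np.eye(3)-np.outer(d,d);A+=P;b+=P@e
    return np.linalg.solve(A,b)
def save(n,im): cv2.imwrite('pics/'+n,im[:,:,::-1])
E
python3 - <<'E'
from h import *
np.set_printoptions(precision=4,suppress=True)
C={}
for n in ['side','top']:
    im=snapshot(n); save(n+'1.png',im); C[n]=camera_params(n)
    print(n,{k:(v if k!='rotation' else np.array(v).round(3).tolist()) for k,v in C[n].items()})
Z=dict(nest=.055,end_stop=.076,clamp_pivot=.105,clamp_knob=.105,trigger_pad=.095,rack_mid=.031,rack=0,mixer=0,analyser=0,dropper=0,petri=0,timer=0,kit_box=0)
for k,z in Z.items():
    rs=[]
    for n in C:
        p=place_of(n,k)
        if p:
            p=p[0]; rs.append(ray(C[n],p['uv'])); print(k,n,round(p['p'],2),np.round(p['uv'],1),atz(C[n],p['uv'],z))
    if len(rs)==2: print('   tri',tri(rs))
print(monitor.get_state())
E
```

```text
side {'fx': 434.23006634471926, 'fy': 434.23006634471926, 'cx': 278.86626600052693, 'cy': 215.9022327045761, 'eye': array([-0.745 ,  0.2887,  0.7944]), 'rotation': [-0.549, -0.317, 0.404, 0.659]}
top {'fx': 483.35503440986616, 'fy': 483.35503440986616, 'cx': 270.3186800051747, 'cy': 202.125084892642, 'eye': array([0.2281, 0.1833, 1.7129]), 'rotation': [-0.51, -0.063, 0.1, 0.852]}Traceback (most recent call last):
  File "<stdin>", line 13, in <module>
  File "h.py", line 6, in ray
    return np.array(c['eye']),R@(d/np.linalg.norm(d))
                              ~^^~~~~~~~~~~~~~~~~~~~~
ValueError: matmul: Input operand 1 has a mismatch in its core dimension 0, with gufunc signature (n?,k),(k,m?)->(n?,m?) (size 3 is different from 4)
```

```bash
sed -i "s/R=np.array(c\['rotation'\])/w,x,y,z=c['rotation']; R=Rot.from_quat([x,y,z,w]).as_matrix()/; 1a from scipy.spatial.transform import Rotation as Rot" h.py
python3 - <<'E'
from h import *
np.set_printoptions(precision=4,suppress=True)
C={}
for n in ['side','top']:
    im=snapshot(n); save(n+'1.png',im); C[n]=camera_params(n)
Z=dict(nest=.055,end_stop=.076,clamp_pivot=.105,clamp_knob=.105,trigger_pad=.095,rack_mid=.031,rack=0,mixer=0,analyser=0,dropper=0,petri=0,timer=0,kit_box=0)
for k,z in Z.items():
    rs=[]
    for n in C:
        p=place_of(n,k)
        if p:
            p=p[0]; rs.append(ray(C[n],p['uv'])); print(k,n,round(p['p'],2),np.round(p['uv'],1),atz(C[n],p['uv'],z))
    if len(rs)==2: print('   tri',tri(rs))
print(monitor.get_state())
E
```

```text
nest side 0.94 [353.3 209.4] [ 0.6117 -0.2848  0.055 ]
nest top 0.77 [335.1 155.1] [ 0.6284 -0.2881  0.055 ]
   tri [ 0.6307 -0.2919  0.0446]
end_stop side 0.96 [341.3 194.4] [ 0.7017 -0.2659  0.076 ]
end_stop top 0.87 [323.7 138.3] [ 0.6979 -0.2778  0.076 ]
   tri [ 0.6987 -0.2712  0.0778]
clamp_pivot side 0.63 [139.7 242.1] [0.4118 0.4623 0.105 ]
clamp_pivot top 0.64 [188.1 265.2] [0.5129 0.3481 0.105 ]
   tri [0.5194 0.4165 0.0393]
clamp_knob side 0.52 [380.  201.6] [ 0.5645 -0.3642  0.105 ]
clamp_knob top 0.79 [362.1 159.6] [ 0.5574 -0.3487  0.105 ]
   tri [ 0.5547 -0.353   0.1098]
trigger_pad side 0.49 [407.5 207.1] [ 0.5265 -0.4552  0.095 ]
trigger_pad top 0.58 [394.6 160.2] [ 0.5036 -0.4515  0.095 ]
   tri [ 0.502  -0.4436  0.1087]
rack_mid side 0.72 [181.  246.5] [0.4876 0.3479 0.031 ]
rack_mid top 0.79 [188.8 264.7] [0.5264 0.3528 0.031 ]
   tri [0.5311 0.3527 0.0044]
rack side 0.79 [179.7 247.1] [0.5345 0.3546 0.    ]
rack top 0.64 [190.4 268.5] [0.5172 0.3568 0.    ]
   tri [0.5151 0.3546 0.0122]
mixer top 0.91 [342.8 173. ] [ 0.5677 -0.2941  0.    ]
dropper top 0.53 [149.7 274.6] [0.5656 0.4926 0.    ]
petri side 0.18 [351.9 206.2] [ 0.7407 -0.3316  0.    ]
petri top 0.7 [344.5 187.8] [ 0.5157 -0.2711  0.    ]
   tri [ 0.4945 -0.2326  0.1318]
kit_box side 0.74 [196.3 223.4] [0.691  0.2946 0.    ]
kit_box top 0.87 [184.1 218.6] [0.6899 0.2983 0.    ]
   tri [0.6895 0.2964 0.001 ]
{'clock': 1.55, 'joint_positions': array([-1.3574,  0.1304,  1.4882,  0.    ,  1.523 , -0.0854]), 'qd': array([-0.0004,  0.0015,  0.0011,  0.0004, -0.0015,  0.0001]), 'effort': array([  0.0009, -55.9739, -49.2046,   0.0769,   0.0227,  -0.    ]), 'tcp_pos': array([ 0.1766, -0.5734,  0.199 ]), 'ee_rot': array([-0.    ,  0.9889,  0.1488,  0.    ]), 'force': array([-0.5397,  0.4946,  0.7343]), 'torque': array([-0.0121, -0.004 ,  0.0173]), 'gripper_force': 0.0, 'opening': 0.0928141541142643}
```

View pics/top1.png

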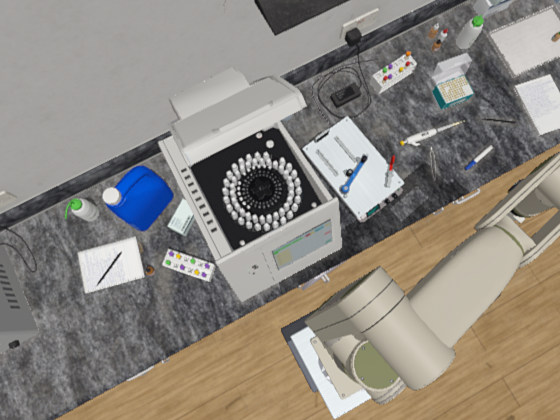

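View pics/side1.png

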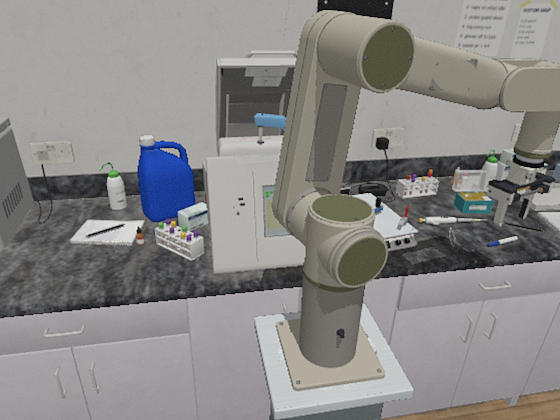

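```bash
python3 - <<'E'
from h import *
np.set_printoptions(precision=4,suppress=True)
r.move_pose([0.46,-0.32,0.38],[0,1,0,0])
st=monitor.get_state(); print(st['joint_positions'],st['clock'],st['tcp_pos'])
C=camera_params('wrist'); im=snapshot('wrist'); save('w1.png',im); print(C)
im=snapshot('top'); save('top2.png',im); T=camera_params('top')
Z=dict(nest=.055,end_stop=.076,clamp_pivot=.105,clamp_knob=.105,trigger_pad=.095,mixer=0,petri=0,timer=0)
for k,z in Z.items():
  for p in place_of('wrist',k)[:2]:
    print(k,round(p['p'],2),np.round(p['uv'],1),atz(C,p['uv'],z))
  for p in place_of('top',k)[:1]:
    print('    top',round(p['p'],2),np.round(p['uv'],1),atz(T,p['uv'],z))
E
```

```text
[-0.7005  0.0236  1.2755 -0.0003  1.8436  0.8708] 3.1 [ 0.4594 -0.3206  0.3792]
{'fx': 304.31392910010027, 'fy': 304.31392910010027, 'cx': 277.62143672770054, 'cy': 207.86046680631074, 'eye': array([ 0.5443, -0.3214,  0.5642]), 'rotation': array([-0.6988,  0.1078, -0.1075,  0.6989])}
nest 0.88 [255.6  56.8] [ 0.6239 -0.2882  0.055 ]
nest 0.17 [301.9 100.4] [ 0.5615 -0.36    0.055 ]
    top 0.7 [333.9 154.1] [ 0.6337 -0.2862  0.055 ]
    top 0.63 [321.9 133.2] [ 0.7179 -0.2818  0.076 ]
clamp_pivot 0.62 [225.2 143.6] [ 0.4993 -0.2439  0.105 ]
clamp_pivot 0.19 [301.3 102.7] [ 0.5567 -0.3554  0.105 ]
    top 0.71 [343.3 186.1] [ 0.5053 -0.2426  0.105 ]
clamp_knob 0.69 [300.9 103.3] [ 0.5559 -0.3549  0.105 ]
    top 0.72 [363.3 158.4] [ 0.5592 -0.3547  0.105 ]
trigger_pad 0.71 [358.7 135.4] [ 0.5104 -0.4436  0.095 ]
mixer 0.61 [262.6  88.1] [ 0.5834 -0.2957  0.    ]
    top 0.96 [340.3 171.1] [ 0.5785 -0.2896  0.    ]
```

View pics/w1.png

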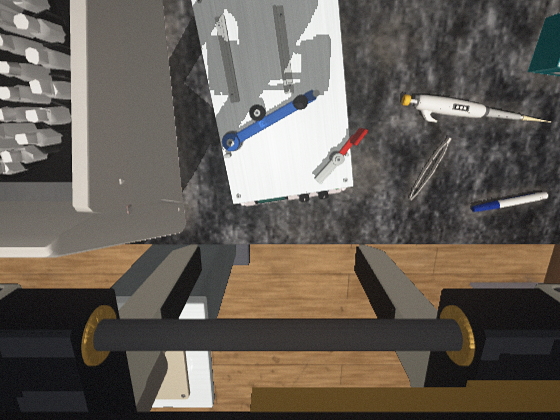

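```bash
python3 - <<'E'
from h import *
np.set_printoptions(precision=4,suppress=True)
rs={}
Z=dict(nest=.055,end_stop=.076,clamp_pivot=.105,clamp_knob=.105,trigger_pad=.095)
for i,P in enumerate([[0.53,-0.30,0.36],[0.50,-0.42,0.36]]):
    r.move_pose(P,[0,1,0,0]); r.pause(.2)
    C=camera_params('wrist'); im=snapshot('wrist'); save(f'w2{i}.png',im); print(C['eye'],C['rotation'])
    for k,z in Z.items():
      for p in place_of('wrist',k)[:1]:
        print(k,round(p['p'],2),np.round(p['uv'],1),atz(C,p['uv'],z)); rs.setdefault(k,[]).append(ray(C,p['uv']))
    for p in silhouettes('wrist','trigger_pad')[:1]: print('trig box',p['p'],p['box']); np.save(f'm{i}.npy',p['mask'])
for k in rs:
    if len(rs[k])>1: print(k,tri(rs[k]))
print(monitor.get_state()['clock'])
E
```

```text
[ 0.6139 -0.3012  0.5462] [-0.6988  0.1076 -0.1062  0.6992]
nest 0.97 [270.2 108. ] [ 0.6206 -0.2907  0.055 ]
end_stop 0.94 [257.3  45.9] [ 0.7022 -0.2739  0.076 ]
clamp_pivot 0.68 [242.3 191.1] [ 0.502  -0.2492  0.105 ]
clamp_knob 0.85 [314.3 151.9] [ 0.56   -0.3547  0.105 ]
trigger_pad 0.84 [370.6 180.6] [ 0.5157 -0.4426  0.095 ]
trig box 0.65 [351.4, 198.5, 54.4, 50.2]
[ 0.5852 -0.4194  0.5456] [ 0.6997 -0.1076  0.1065 -0.6982]
nest 0.94 [191.9  85.8] [ 0.6229 -0.2913  0.055 ]
end_stop 0.61 [169.4  22.2] [ 0.7016 -0.2729  0.076 ]
clamp_pivot 0.64 [159.9 172.5] [ 0.5008 -0.2479  0.105 ]
clamp_knob 0.57 [233.3 132.8] [ 0.5576 -0.3576  0.105 ]
trigger_pad 0.6 [294.7 164.1] [ 0.5119 -0.4455  0.095 ]
trig box 0.86 [277.4, 181.7, 46.9, 51.8]
nest [ 0.6218 -0.291   0.0551]
end_stop [ 0.7012 -0.274   0.0794]
clamp_pivot [ 0.5022 -0.2495  0.1086]
clamp_knob [ 0.5576 -0.356   0.0925]
trigger_pad [ 0.5113 -0.4466  0.0816]
6.0583
```

View pics/w20.png

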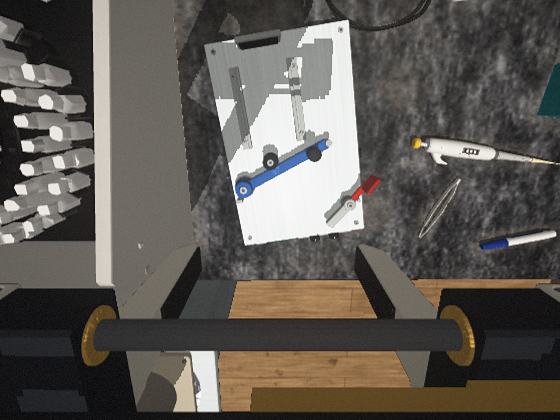

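```bash
cat >> h.py <<'E'
def qd(th): return [0,np.cos(th/2),np.sin(th/2),0]
PIV=np.array([.5014,-.2487]); KN=np.array([.5580,-.3558])
np.set_printoptions(precision=4,suppress=True)
E
python3 - <<'E'
from h import *
q0=np.load
C={'fx':304.314,'fy':304.314,'cx':277.62,'cy':207.86,'eye':[0.6139,-0.3012,0.5462],'rotation':[-0.6988,0.1076,-0.1062,0.6992]}
for a,b,z in [((246,244),(205,45),.055),((363,229),(348,20),.055),((249,148),(233,68),.064),((300,138),(293,58),.064)]:
    p,q=atz(C,a,z),atz(C,b,z); print(p,q,np.arctan2(*(q-p)[1::-1]))
print('trig pivot',atz(C,(349,205),.09),'paddle',atz(C,(373,183),.107))
d=KN-PIV; a0=np.arctan2(d[1],d[0]); R=.12; print(a0,np.linalg.norm(d))
z=.104; q=qd(np.pi/2)
r.move_pose([*KN,.22],q)
r.move_straight([*KN,z],.1,force_limit=15)
print(monitor.get_state()['tcp_pos'],monitor.get_state()['force'])
r.close(grip_force=25)
s=monitor.get_state(); print(s['opening'],s['force'],s['gripper_force'])
for t in np.array([.2,.4,.6,.8,.95,1.045]):
    a=a0-t
    hit=r.move_straight([PIV[0]+R*np.cos(a),PIV[1]+R*np.sin(a),z],.1,force_limit=30 if t>.9 else None)
    s=monitor.get_state(); print(t,hit,s['force'],s['tcp_pos'],s['clock'])
    if hit: break
r.open_jaws(); r.pause(.2)
s=monitor.get_state(); print(s['force'],s['clock'])
E
```

```text
[ 0.3936 -0.2466  0.055 ] [ 0.7073 -0.1971  0.055 ] 0.15662629146079518
[ 0.4216 -0.4499  0.055 ] [ 0.7391 -0.402   0.055 ] 0.14953808581766406
[ 0.561  -0.2574  0.064 ] [ 0.6756 -0.2375  0.064 ] 0.17247000464565357
[ 0.5763 -0.3368  0.064 ] [ 0.6888 -0.3243  0.064 ] 0.1107802034573021
trig pivot [ 0.4756 -0.414   0.09  ] paddle [ 0.5147 -0.4428  0.107 ]
-1.0846266772755322 0.12113616305628971
[ 0.5586 -0.3562  0.1051] [ 0.5934  0.3132 -0.3218]
0.00042256223750337333 [-0.1344  0.6194 -0.1266] 0.0
0.2 False [-0.0236 -0.7197  0.0792] [ 0.535  -0.364   0.1041] 10.5
0.4 False [ 0.4997 -0.021   0.5536] [ 0.5119 -0.3683  0.1042] 10.8917
0.6 False [-0.0189  0.4608  0.8619] [ 0.4881 -0.3679  0.1042] 11.2833
0.8 False [ 0.0365 -0.2386  1.0119] [ 0.4648 -0.3629  0.1042] 11.675
0.95 False [-0.1017  0.1816 -0.5092] [ 0.4481 -0.3561  0.1041] 12.0083
1.045 False [ 0.282   0.5368 -1.0816] [ 0.438  -0.3505  0.1041] 12.275
[-0.0202  0.2291  0.1601] 13.95
```

```bash
python3 - <<'E'
from h import *
s=snapshot('side'); 
r.move_straight([.438,-.3505,.25],.2)
r.move_pose([.40,-.33,.3],[0,1,0,0]); r.pause(.2)
C=camera_params('wrist'); im=snapshot('wrist'); print(C)
for k,z in dict(nest=.055,clamp_pivot=.105,clamp_knob=.105,trigger_pad=.095).items():
  for p in place_of('wrist',k)[:2]:
    print(k,round(p['p'],2),np.round(p['uv'],1),atz(C,p['uv'],z))
save('w3.png',np.hstack([im[:260,100:480],s[100:360,280:560]]))
E
```

```text
{'fx': 304.31392910010027, 'fy': 304.31392910010027, 'cx': 277.62143672770054, 'cy': 207.86046680631074, 'eye': array([ 0.4847, -0.3306,  0.4847]), 'rotation': array([ 0.6993, -0.1077,  0.1071, -0.6985])}
clamp_pivot 0.73 [209.1  99.5] [ 0.4987 -0.2503  0.105 ]
clamp_knob 0.68 [299.2  44.9] [ 0.5564 -0.3549  0.105 ]
trigger_pad 0.97 [373.2  87.9] [ 0.5123 -0.445   0.095 ]
```

View pics/w3.png

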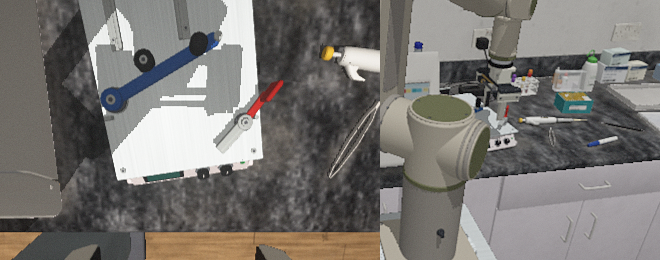

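```bash
python3 - <<'E'
from h import *
K={'fx':304.314,'fy':304.314,'cx':277.62,'cy':207.86}
V=[([0.5443,-0.3214,0.5642],[-0.6988,0.1078,-0.1075,0.6989]),([0.6139,-0.3012,0.5462],[-0.6988,0.1076,-0.1062,0.6992]),([0.5852,-0.4194,0.5456],[0.6997,-0.1076,0.1065,-0.6982]),([0.4847,-0.3306,0.4847],[0.6993,-0.1077,0.1071,-0.6985])]
C=[dict(K,eye=e,rotation=q) for e,q in V]
T=camera_params('top');S=camera_params('side')
D=dict(knob=[(300.9,103.3),(314.3,151.9),(233.3,132.8),(299.2,44.9),(362.1,159.6),(380,201.6)],
 pivot=[(225.2,143.6),(242.3,191.1),(159.9,172.5),(209.1,99.5),(343.3,186.1),None],
 pad=[(358.7,135.4),(370.6,180.6),(294.7,164.1),(373.2,87.9),(394.6,160.2),(407.5,207.1)],
 nest=[(255.6,56.8),(270.2,108),(191.9,85.8),None,(334,154.5),(353.3,209.4)],
 stop=[None,(257.3,45.9),(169.4,22.2),None,(322.8,136),(341.3,194.4)])
for k,u in D.items():
    L=[ray(c,x) for c,x in zip(C+[T,S],u) if x]
    p=tri(L); print(k,p,[round(float(np.linalg.norm(np.cross(d,p-e))*1000),1) for e,d in L], 'wrist only',tri(L[:4 if k!='stop' else 2]))
e=np.array(V[3][0]); 
print('cam look', [ray(C[3],(277.6,207.9))[1]])
r.move_pose([.557,-.355,.22],qd(np.pi/2)); r.move_straight([.557,-.355,.15],.1)
print(monitor.get_state()['tcp_pos'],monitor.get_state()['ee_rot'],monitor.get_state()['opening'])
c=camera_params('wrist'); im=snapshot('wrist'); t=snapshot('top'); s=snapshot('side')
save('w4.png',np.vstack([im[60:,:],np.hstack([cv2.resize(t[110:210,290:430],(280,200)),cv2.resize(s[150:250,330:470],(280,200))])]))
print(c['eye'],c['rotation'])
E
```

```text
knob [ 0.5573 -0.3552  0.1062] [1.5, 2.8, 2.6, 1.1, 6.5, 5.9] wrist only [ 0.5576 -0.3559  0.0944]
pivot [ 0.501  -0.2463  0.101 ] [3.6, 2.6, 0.9, 3.7, 5.6] wrist only [ 0.4994 -0.2464  0.0985]
pad [ 0.5111 -0.4448  0.1003] [2.5, 6.5, 1.8, 1.6, 9.6, 3.5] wrist only [ 0.5118 -0.4461  0.087 ]
nest [ 0.6253 -0.2891  0.0491] [1.3, 4.9, 2.0, 8.4, 1.8] wrist only [ 0.625  -0.2889  0.0542]
stop [ 0.704  -0.2732  0.0757] [1.9, 2.3, 6.5, 6.2] wrist only [ 0.7011 -0.2741  0.0799]
cam look [array([-0.3004, -0.0009, -0.9538])]
[ 0.5574 -0.3553  0.1508] [0.0006 0.7071 0.7071 0.0001] 0.09284689076902074
[ 0.5578 -0.2718  0.3358] [ 0.9883 -0.1526 -0.0005  0.0002]
```

View pics/w4.png

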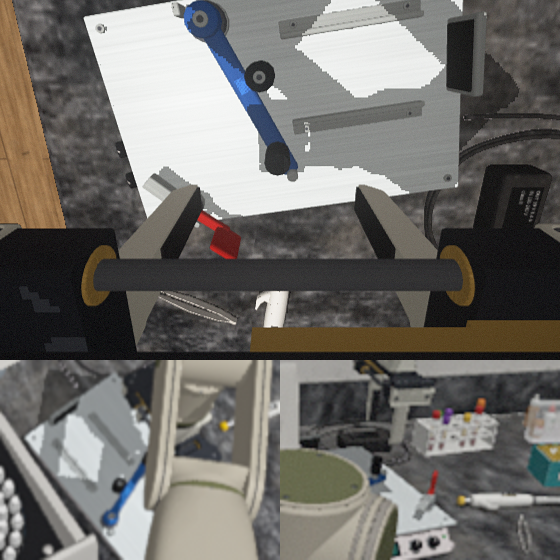

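```bash
python3 - <<'E'
from h import *
x,y=.5575,-.353
print(monitor.get_state()['clock'])
r.move_straight([x,y,.10],.1)
h=r.move_straight([x,y,.064],.04,force_limit=8)
s=monitor.get_state(); print(h,s['tcp_pos'],s['force'],s['clock'])
if h: r.move_straight([x,y,s['tcp_pos'][2]+.035],.1)
else: r.move_straight([x,y,.075],.1)
r.close(grip_force=25)
s=monitor.get_state(); print(s['tcp_pos'],s['opening'],s['force'],s['gripper_force'],s['clock'])
E
```

```text
19.0
False [ 0.5578 -0.3532  0.0644] [1.0569 0.1594 0.413 ] 20.7
[ 0.557 -0.353  0.075] 0.01933096605798062 [-3.2464  0.3445  1.0389] 25.000559985637665 22.0917
```

```bash
python3 - <<'E'
from h import *
z=.075
p0=np.array(monitor.get_state()['tcp_pos'][:2]); P=np.array([.5008,-.2475])
d=p0-P; a0=np.arctan2(d[1],d[0]); print(a0,np.linalg.norm(d)); R=.12
for t in [.2,.4,.6,.8,.93,1.045]:
    a=a0-t
    hit=r.move_straight([P[0]+R*np.cos(a),P[1]+R*np.sin(a),z],.1,force_limit=30 if t>.9 else None)
    s=monitor.get_state(); print(t,hit,s['force'],s['tcp_pos'],s['opening'],s['clock'])
    if hit: break
r.open_jaws(); r.pause(.1)
r.move_straight([*s['tcp_pos'][:2],.2],.2)
r.move_pose([.42,-.33,.34],[0,1,0,0]); r.pause(.1)
C=camera_params('wrist'); im=snapshot('wrist')
for k,zz in dict(nest=.055,clamp_pivot=.105,clamp_knob=.105,trigger_pad=.095).items():
  for p in place_of('wrist',k)[:1]:
    print(k,round(p['p'],2),np.round(p['uv'],1),atz(C,p['uv'],zz))
# rack view
r.move_pose([.40,.30,.36],qd(.4)); r.pause(.1)
c2=camera_params('wrist'); im2=snapshot('wrist'); print(c2)
for n,c in (('wrist',c2),('top',camera_params('top'))):
  if n=='top': snapshot('top')
  for k,zz in dict(rack_mid=.031,rack=0,kit_box=0,dropper=0,petri=0,timer=0,analyser=0).items():
    for p in place_of(n,k)[:1]: print(n,k,round(p['p'],2),np.round(p['uv'],1),atz(c,p['uv'],zz))
  m=silhouettes(n,'rack')
  if m: np.save('rm_%s.npy'%n,m[0]['mask']); print(m[0]['p'],m[0]['box'],cv2.minAreaRect(cv2.findNonZero(m[0]['mask'].astype(np.uint8))))
save('w5.png',np.vstack([im[:280],im2[:320]]))
print(monitor.get_state()['clock'])
E
```

```text
-1.0810951316558313 0.11958605998750624
0.2 False [ 5.7635 -4.0648 -5.7249] [ 0.536  -0.3638  0.0751] 0.019357183497534337 22.4833
0.4 False [  6.5648 -11.1034  -7.978 ] [ 0.5126 -0.3697  0.0754] 0.019826724947548027 22.875
0.6 False [ 5.4339 -8.6545 -6.1086] [ 0.4886 -0.3691  0.0756] 0.019469153953354697 23.2667
0.8 False [ 5.9495 -6.5886 -5.2269] [ 0.4653 -0.3637  0.0757] 0.01979439471745426 23.6583
0.93 False [ 4.6851 -5.6692 -4.0321] [ 0.451  -0.3578  0.0759] 0.01958498700836207 23.9667
1.045 False [ 6.9913 -6.8233 -4.852 ] [ 0.4392 -0.3514  0.076 ] 0.019242164178672996 24.2583
nest 0.83 [248.   22.5] [ 0.62   -0.2903  0.055 ]
clamp_pivot 0.86 [214.2 116.7] [ 0.4984 -0.2469  0.105 ]
clamp_knob 0.73 [298.6 157.2] [ 0.4453 -0.3595  0.105 ]
trigger_pad 0.91 [361.2 107.4] [ 0.5104 -0.4425  0.095 ]
{'fx': 304.31392910010027, 'fy': 304.31392910010027, 'cx': 277.62143672770054, 'cy': 207.86046680631074, 'eye': array([0.4785, 0.3313, 0.545 ]), 'rotation': array([ 0.8236, -0.1269,  0.0836, -0.5465])}
wrist rack_mid 0.69 [275.2  79.1] [0.5225 0.3534 0.031 ]
wrist dropper 0.88 [207.7  13.2] [0.572  0.4887 0.    ]
0.64 [274.4, 71.4, 76.0, 125.0] ((275.16217041015625, 71.54959869384766), (123.97030639648438, 42.68103790283203), 69.70243072509766)
top kit_box 0.82 [185.7 218.4] [0.6878 0.2929 0.    ]
top dropper 0.38 [152.3 275.4] [0.5588 0.4857 0.    ]
top timer 0.17 [152.6 273.1] [0.5656 0.4814 0.    ]
0.15 [389.8, 171.4, 5.2, 23.4] ((390.8399353027344, 171.11997985839844), (5.091169357299805, 28.567113876342773), 8.130102157592773)
31.375
```

View pics/w5.png

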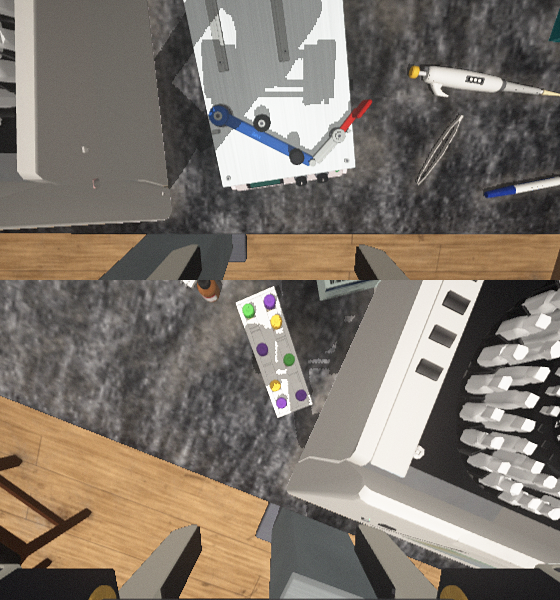

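```bash
python3 - <<'E'
from h import *
c={'fx':304.314,'fy':304.314,'cx':277.62,'cy':207.86,'eye':[0.4785,0.3313,0.545],'rotation':[0.8236,-0.1269,0.0836,-0.5465]}
K=[atz(c,u,.062)[:2] for u in [(237,20),(275,7),(312,122),(280,137)]]
print(K); ctr=np.mean(K,0); ax=(K[0]+K[1]-K[2]-K[3])/2; print('ctr',ctr,'len',np.linalg.norm(ax),'yaw',np.arctan2(ax[1],ax[0]), 'w',np.linalg.norm(K[1]-K[0]),np.linalg.norm(K[3]-K[2]))
m=np.load('rm_wrist.npy').astype(np.uint8); print(cv2.boxPoints(cv2.minAreaRect(cv2.findNonZero(m))))
a,b=[atz(c,u,0)[:2] for u in [(380,5),(290,210)]]; d=(a-b)/np.linalg.norm(a-b)
print('wall',a,b,np.arctan2(d[1],d[0]),'dist',d[0]*(ctr-b)[1]-d[1]*(ctr-b)[0])
T=[atz(c,u,.27)[:2] for u in [(355,215),(425,195)]]; print('front top',T)
for u in [(210,15)]: print('dropper',atz(c,u,.068))
y=np.arctan2(ax[1],ax[0])
for th in (y,y+np.pi,y-np.pi):
  q=r.inverse_kinematics([*ctr,.01],qd(th)); print(th,q)
print(r.inverse_kinematics([.605,-.294,.07],qd(.19)))
# channel estimate fused
n=np.mean([[.6239,-.2882],[.6206,-.2907],[.6229,-.2913],[.62,-.2903],[.6307,-.2919]],0); e=np.mean([[.7022,-.2739],[.7016,-.2729],[.6987,-.2712]],0)
print(n,e,np.arctan2(*(e-n)[::-1]),np.linalg.norm(e-n))
E
```

```text
[array([0.5693, 0.4305]), array([0.6044, 0.3878]), array([0.4857, 0.2768]), array([0.4461, 0.3131])]
ctr [0.5264 0.3521] len 0.16639174562532918 yaw 0.7566942042221425 w 0.05526185769280654 0.05374273652137285
[[233.6444  20.8164]
 [273.6751   6.0106]
 [316.6799 122.2828]
 [276.6492 137.0886]]
wall [0.6865 0.246 ] [0.3257 0.241 ] 0.013878526315547087 dist 0.10829584397646064
front top [array([0.4209, 0.2265]), array([0.464 , 0.1752])]
dropper [0.5595 0.4655 0.068 ]
0.7566942042221425 [ 0.5085  0.3768  1.5573 -0.      1.2075  1.3227]
3.898286857811936 [ 0.5085  0.3768  1.5573 -0.      1.2075 -1.8189]
-2.3848984493676504 [ 0.5085  0.3768  1.5573 -0.      1.2075 -1.8189]
[-0.5285  0.41    1.3973 -0.      1.3343  0.8523]
[ 0.6236 -0.2905] [ 0.7008 -0.2727] 0.2267357891948301 0.07924148969377641
```

```bash
python3 - <<'E'
from h import *
K={'fx':304.314,'fy':304.314,'cx':277.62,'cy':207.86}
V=[([0.6139,-0.3012,0.5462],[-0.6988,0.1076,-0.1062,0.6992]),([0.5852,-0.4194,0.5456],[0.6997,-0.1076,0.1065,-0.6982])]
for i,(e,q) in enumerate(V):
    c=dict(K,eye=e,rotation=q); g=cv2.imread(f'pics/w2{i}.png',0)
    L=cv2.createLineSegmentDetector().detect(g)[0][:,0]
    for l in L:
        p,s=atz(c,l[:2],.055),atz(c,l[2:],.055)
        if np.linalg.norm(p-s)<.06: continue
        m=(p+s)/2
        if not(.38<m[0]<.8 and -.48<m[1]<-.16): continue
        a=np.arctan2(*(s-p)[1::-1]); a=(a+np.pi/4)%(np.pi/2)-np.pi/4
        print(i,p[:2],s[:2],round(np.linalg.norm(p-s),3),'yaw',round(a,3),l.round())
E
python3 - <<'E'
import cv2,numpy as np
a=cv2.imread('pics/w20.png')[0:160,190:380]
cv2.imwrite('pics/c20.png',cv2.resize(a,None,fx=3.5,fy=3.5,interpolation=cv2.INTER_CUBIC))
E
```

```text
0 [ 0.7401 -0.4006] [ 0.7258 -0.3065] 0.095 yaw 0.151 [347.  19. 281.  31.]
0 [ 0.4639 -0.2324] [ 0.3932 -0.2431] 0.071 yaw 0.15 [236. 206. 244. 244.]
0 [ 0.7292 -0.3029] [ 0.7082 -0.1966] 0.108 yaw 0.194 [278.  28. 205.  44.]
0 [ 0.4113 -0.3748] [ 0.4232 -0.4496] 0.076 yaw 0.158 [319. 235. 363. 228.]
0 [ 0.5213 -0.4356] [ 0.7383 -0.4023] 0.22 yaw 0.153 [359. 172. 348.  21.]
0 [ 0.3915 -0.2454] [ 0.406 -0.334] 0.09 yaw 0.163 [245. 245. 296. 237.]
0 [ 0.5428 -0.3499] [ 0.4962 -0.265 ] 0.097 yaw 0.503 [307. 159. 255. 187.]
0 [ 0.713  -0.3815] [ 0.6489 -0.3816] 0.064 yaw 0.002 [333.  41. 330.  88.]
0 [ 0.7107 -0.2438] [ 0.7199 -0.3032] 0.06 yaw 0.154 [237.  42. 278.  35.]
1 [ 0.4697 -0.2321] [ 0.3945 -0.2431] 0.076 yaw 0.146 [164. 185. 175. 228.]
1 [ 0.5246 -0.4356] [ 0.6126 -0.4218] 0.089 yaw 0.155 [287. 152. 279.  93.]
1 [ 0.6979 -0.1969] [ 0.563  -0.2174] 0.136 yaw 0.151 [121.  29. 148. 127.]
1 [ 0.4258 -0.4506] [ 0.4866 -0.4412] 0.061 yaw 0.154 [295. 211. 290. 176.]
1 [ 0.6129 -0.4219] [ 0.7339 -0.4031] 0.122 yaw 0.154 [279.  93. 266.   0.]
1 [ 0.6169 -0.2539] [ 0.5711 -0.3007] 0.065 yaw -0.774 [167.  90. 201. 122.]
1 [ 0.7132 -0.232 ] [ 0.7225 -0.2942] 0.063 yaw 0.149 [145.  17. 188.  10.]
1 [ 0.6877 -0.3102] [ 0.6237 -0.2549] 0.085 yaw -0.713 [201.  37. 168.  85.]
1 [ 0.5626 -0.2176] [ 0.503  -0.2266] 0.06 yaw 0.151 [148. 127. 158. 165.]
1 [ 0.7347 -0.3697] [ 0.7246 -0.2981] 0.072 yaw 0.139 [242.  -0. 191.   8.]
1 [ 0.5598 -0.2463] [ 0.6556 -0.2317] 0.097 yaw 0.151 [166. 129. 149.  62.]
1 [ 0.3984 -0.1633] [ 0.4906 -0.1628] 0.092 yaw 0.005 [128. 226. 120. 173.]
1 [ 0.6839 -0.3299] [ 0.5764 -0.3464] 0.109 yaw 0.153 [215.  40. 230. 118.]
```

View pics/c20.png

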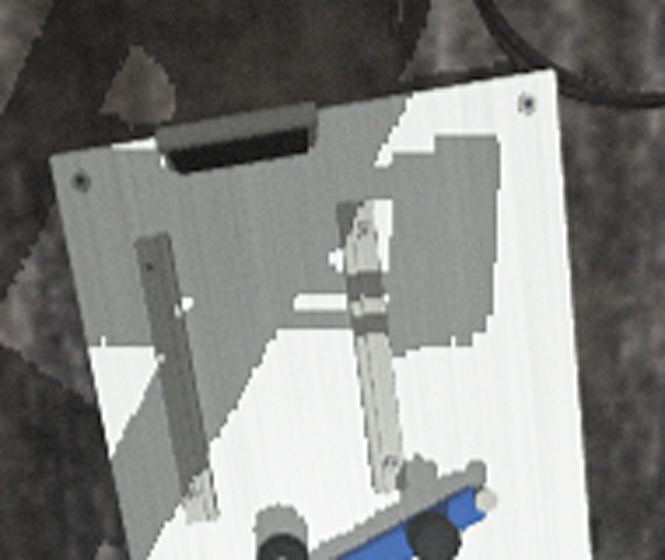

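```bash
python3 - <<'E'
from h import *
c={'fx':304.314,'fy':304.314,'cx':277.62,'cy':207.86,'eye':[0.6139,-0.3012,0.5462],'rotation':[-0.6988,0.1076,-0.1062,0.6992]}
Y=.152; R=np.array([[np.cos(Y),np.sin(Y)],[-np.sin(Y),np.cos(Y)]]); O=np.array([.6236,-.2905])
f=lambda u,z:(R@(atz(c,(190+u[0]/3.5,u[1]/3.5),z)[:2]-O)).round(4)
for n,u,z in [('Lfar',(152,237),.064),('Lnear',(203.5,517),.064),('Rfar',(357,203),.064),('Rnear',(388.5,488),.064),('stopL',(157,128),.097),('stopR',(316,104),.097),('deckFL',(50,157),.055),('deckFR',(555,70),.055)]: print(n,f(u,z))
E
```

```text
Lfar [0.0597 0.0439]
Lnear [-0.0562  0.0434]
Rfar [ 0.0595 -0.0419]
Rnear [-0.0562 -0.0399]
stopL [0.0914 0.0311]
stopR [ 0.0903 -0.0291]
deckFL [0.0972 0.0807]
deckFR [ 0.0972 -0.1285]
```

```bash
python3 - <<'E'
from h import *
y=.757; g=np.array([.5255,.3525])+.005*np.array([np.cos(y),np.sin(y)])
r.move_pose([*g,.15],qd(y))
h=r.move_straight([*g,.010],.12,force_limit=10)
s=monitor.get_state(); print(h,s['tcp_pos'],s['force'],s['clock'])
if not h:
    r.close(grip_force=30); s=monitor.get_state(); print(s['opening'],s['gripper_force'],s['force'],s['clock'])
    if s['opening']>.05:
        r.move_straight([*g,.06],.1); s=monitor.get_state(); print(s['opening'],s['force'])
        r.move_straight([*g,.36],.3); s=monitor.get_state(); print(s['opening'],s['force'],s['tcp_pos'],s['clock'])
        C=camera_params('wrist'); im=snapshot('wrist'); save('w6.png',im)
        for k in ['rack','rack_mid']: print(place_of('wrist',k)[:1])
E
```

```text
False [0.53   0.3564 0.0112] [-0.1776 -0.0331  0.1499] 33.6833
0.057529732778148636 29.999749660491943 [-1.7074  0.7274  1.6901] 34.3417
0.05731098462928475 [ 0.0412 -0.4277 -2.294 ]
0.05749160257291098 [ 0.4106  0.5827 -2.5596] [0.5286 0.3556 0.3576] 36.1417
[{'uv': [277.1, 246.4], 'p': 0.9}]
[]
```

```bash
python3 - <<'E'
from h import *
r.move_pose([.42,.28,.37],qd(.6))
r.move_pose([.43,.0,.37],qd(.35))
r.move_pose([.55,-.285,.33],qd(.152))
t=np.array([.6095,-.2913])
r.move_pose([*t,.18],qd(.152)); s=monitor.get_state(); print(s['opening'],s['force'],s['tcp_pos'],s['clock'])
r.move_straight([*t,.085],.12,force_limit=15); s=monitor.get_state(); print(s['force'],s['tcp_pos'],s['clock'])
r.pause(.1)
im=snapshot('wrist'); tp=snapshot('top'); sd=snapshot('side')
save('w7.png',np.vstack([im,np.hstack([cv2.resize(tp[110:200,300:440],(280,180)),cv2.resize(sd[150:240,320:460],(280,180))])]))
E
```

```text
0.05802399523050818 [-0.6616 -0.3846 -1.8586] [ 0.6101 -0.291   0.1822] 39.85
[-0.5995  0.0395 -1.4464] [ 0.6102 -0.2917  0.0863] 40.7917
```

View pics/w7.png

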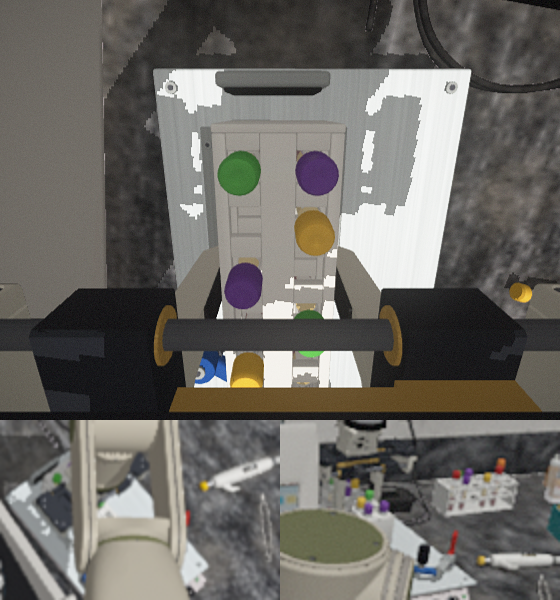

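```bash
python3 - <<'E'
from h import *
t=[.6089,-.2882]
r.move_straight([*t,.082],.1)
h=r.move_straight([*t,.0625],.05,force_limit=6); s=monitor.get_state(); print(h,s['force'],s['tcp_pos'],s['clock'])
r.open_jaws(); s=monitor.get_state(); print(s['force'],s['opening'],s['clock'])
r.move_straight([*s['tcp_pos'][:2],.17],.2)
im=snapshot('wrist'); c=camera_params('wrist')
r.pause(.1)
for k,z in dict(rack_mid=.086,nest=.055,end_stop=.076,trigger_pad=.095).items():
  for p in place_of('wrist',k)[:1]: print(k,round(p['p'],2),np.round(p['uv'],1),atz(c,p['uv'],z))
save('w8.png',im); print(monitor.get_state()['clock'])
E
```

```text
True [ 1.2057 -0.1835  1.2762] [ 0.6091 -0.2884  0.0641] 41.675
[-0.1207  0.7243  0.3938] 0.09256568544414084 42.4333
rack_mid 0.72 [277.1 209.2] [ 0.6065 -0.2879  0.086 ]
end_stop 0.7 [281.3  96.8] [ 0.7036 -0.2766  0.076 ]
43.4667
```

View pics/w8.png

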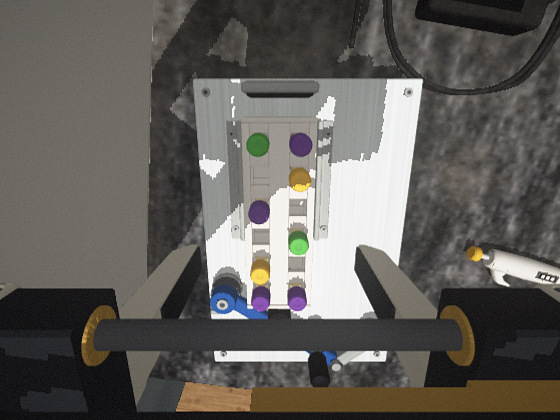

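```bash
python3 - <<'E'
from h import *
p=np.array([.5115,-.4445]); u=np.array([.65,.76]); th=np.arctan2(u[1],u[0])-np.pi/2
r.move_straight([.607,-.288,.24],.3)
a=p-.05*u
r.move_pose([*a,.2],qd(th)); r.close(grip_force=10)
r.move_straight([*a,.062],.2,force_limit=15); s=monitor.get_state(); print(s['tcp_pos'],s['force'],s['opening'],s['clock'])
f0=s['force']
for d in (.020,.014,.010,.007):
    h=r.move_straight([*(p-d*u),.062],.06,force_limit=15); s=monitor.get_state(); print(d,h,s['force']-f0,s['clock'])
    if h: break
r.move_straight([*a,.062],.15); r.move_straight([*a,.24],.3)
r.move_pose([.47,-.34,.34],[0,1,0,0]); r.pause(.2)
im=snapshot('wrist'); c=camera_params('wrist'); save('w9.png',im)
for k,z in dict(rack_mid=.086,end_stop=.076,clamp_pivot=.105,clamp_knob=.105,trigger_pad=.095).items():
  for q in place_of('wrist',k)[:1]: print(k,round(q['p'],2),np.round(q['uv'],1),atz(c,q['uv'],z))
print(monitor.get_state()['clock'])
E
```

```text
[ 0.4797 -0.4833  0.0636] [ 0.3531  0.8345 -0.1129] 0.0003044727025894469 47.0833
0.02 False [-0.1232 -0.8339  0.3398] 47.7333
0.014 False [-1.1988 -2.8576 -0.3714] 47.9833
0.01 False [-2.1828 -1.9618 -0.4181] 48.2333
0.007 False [-1.1978 -1.701  -0.1835] 48.4833
rack_mid 0.93 [234.9  56.5] [ 0.6228 -0.2859  0.086 ]
clamp_pivot 0.77 [210.  156.7] [ 0.4956 -0.2488  0.105 ]
clamp_knob 0.57 [300.1 140.3] [ 0.5174 -0.3717  0.105 ]
trigger_pad 0.69 [351.6 145.5] [ 0.5094 -0.4438  0.095 ]
50.8917
```

View pics/w9.png

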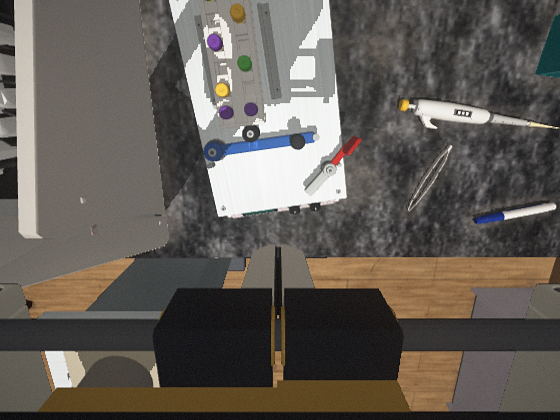

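```bash
python3 -c "
from h import *
print(r.hand_in())"
```

```text
the job is handed in; nothing more can be done
None
```

The rack of blood tubes is clamped on the shaker against the end stop and the job is handed in; the last picture shows the arm shut on it at roughly 0.31 rad, but no verdict came back. The fingertips appeared to end about 35 mm short of the stated TCP offset, so my first closing on the knob missed.

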